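# Clamp a bracket in the inspection vise under the bar lamp

### The arm

A 6-joint arm with a two-finger parallel gripper is mounted at the origin on the work surface. World frame = base frame: x ahead of the robot, y to its left, z up, the work surface at z = 0. Lengths are in mm, angles in rad, forces in N, time in s.
With the tool pointing down it reaches from about 425 to 950 mm from the base axis. Payload 3.5 kg.
Tool frame: the origin (TCP) lies at the centre of the arm's flange, where the gripper is bolted on; the fingertips stand 173 mm ahead of it and the grasp point (between the pads) lies 155 mm ahead of it; z points along the fingers, y is the line along which they close (so a half turn about z gives the same grasp; the last joint's range is limited). The gripper opens to 85 mm and grips with 20 to 120 N. Pads are 22 mm wide; open, the fingers measure 114 mm over their backs; the gripper's body (76 mm by 85 mm) begins 54 mm behind the grasp point. The pads swing forward as they close: fully open they stand 13 mm farther back than shut.
Start: joints at [-1.459, 0.286, 1.577, -0, 1.279, -0.15], TCP at [174.728, -651.98, 404.725] pointing down, gripper open.
Joint ranges: [-2.77, 2.77], [-0.9, 2.22], [0.21, 2.48], [-1.53, 4.67], [0.24, 2.81], [-2.84, 2.84]. Speed limits (rad/s): [2.79, 2.79, 3.14, 3.14, 3.14, 3.14].

### API

Orientations are given as a unit quaternion [x, y, z, w].
In Python, from bench import r, let_go, close_gripper, solver, eyes gives the robot as it stands. Calls block until the motion is done:
- r.move_pose(position, orientation): joint-space move of the TCP to a pose.
- r.move_l(position, rot=None, vel=150): straight line of the TCP; rot=None keeps the orientation; vel is the mean speed in mm/s.
- r.move_joints(angles): joint-space move.
- let_go() and close_gripper(): open the fingers fully, or close them until they stop; the grip force is fixed at half the most.
- r.pause(seconds).
- solver.inverse_kinematics(position, orientation): joint angles nearest the present ones, or None.
- r.sense(): the state.
- eyes.grab_frame(name): name is "side" or "top"; returns the picture (480x640x3 uint8, red, green, blue); there is no depth.
- eyes.camera_info(name): a dict with "vfov" (degrees; the focal length in pixels is half the picture's height over the tangent of half this angle, whatever the lens; pixels are square), "cx", "cy" (the principal point, pixels), "R" (3x3) and "t" (3): a world point X has camera coordinates R X + t. Camera axes: x right, y down, z forward; pixel columns grow to the right and rows downward; lengths in mm; the calibration is good to about 2 mm. A picture is of the moment at which its call begins. camera_info takes no time and is no camera call.
A pose or a line that the arm cannot do raises r.Unreachable and nothing moves.
- r.job_done(): hands the job in; it is judged then, once.
The state is a dict: "time": time; "joint_positions": joint angles; "qd": joint speeds; "effort": joint torques, N m; "position": TCP position; "orientation": TCP orientation; "force": force on the tool from outside, world axes, zero at the start; "torque": the same for the moment, N m; "width": opening from 0.0 (shut) to 1.0 (fully open); "grasp_force": force on a finger pad.
Only numpy, scipy, OpenCV 4.12 (cv2) and the standard library are available. Lean on these libraries where they do the work, as an engineer would, in place of code of your own. Each camera call takes 0.05 s, during which the arm holds its last target. There are 200 camera calls.

### The job

Stand the aluminium bracket upright on the bed of the vise, squarely between its two jaws, let go of it, and then crank the handle clockwise until the moving jaw has pushed the bracket against the fixed jaw and holds it firmly; stop when the handle turns distinctly stiff, do not overtighten. Do not knock the lamp that hangs over the crank and leave the other things on the bench where they are.

Things in the scene. Friction and masses are not known exactly. Their poses are not given: they have to be found in the camera images.
- fixture: fixed inspection fixture: grey granite block 235 x 160 x 50 mm with a steel vise. Origin on the table under the vise's middle line; x along the screw (crank at the -x end, fixed jaw at +x), z up. Flat vise bed at z = 75 mm, y +-45 mm. Screw axis: y = 0, z = 100 mm. Bearing block x -115 to -93 mm, up to z = 125 mm; granite spans x -115 to 120 mm
- fixed_jaw: the fixed steel jaw, 30 x 110 x 36 mm, standing on the bed. Origin: middle of the foot of its clamping face (fixture x = 85, y = 0, z = 75 mm); the block extends 30 mm to +x, its top is 36 mm over the bed
- jaw: the moving steel jaw, 35 x 110 x 36 mm, as high as the fixed one. Origin: middle of the foot of its clamping face, which looks to fixture +x. It slides on the bed towards the fixed jaw, 12 mm per clockwise turn of the crank. At the start 58 to 70 mm lie between the faces
- crank (a joint): crank angle, rad, about fixture +x: grows clockwise as seen from in front of the crank (looking along +x), closing the vise. At 0 the arm points straight up; starts anywhere in the first turn. Stiff (about 6 N at the handle), stays where left. Once the jaw bears on the work it needs about 4 N more per 100 N of clamping; stop some 3 to 8 N above the free running force
- grip_mid (a point): middle of the crank's round steel handle, 20 mm in diameter, 44 mm long, level and parallel to the screw, spinning freely on its pin. It sticks out of the crank arm to fixture -x, from x = -135 to -179 mm; this point is at x = -159 mm, 45 mm from the screw axis. Crank arm: 22 mm wide, x = -135 to -125 mm
- lamp: fixed bar lamp hanging level over the crank arm: fixture x -142 to -110, y -45 to 155, z 180 to 206 mm, on an 18 mm post at x = -126, y = 140 mm with a steel foot 50 x 60 x 55 mm. Origin: fixture x = -126, y = 0, z = 55 mm. A hand coming straight down on the handle hits the lamp; one leaning back about 35 degrees, away from the vise, goes clear
- bracket: the workpiece, loose, an aluminium bracket shaped like an upside-down T, 0.5 to 0.7 kg: foot 46 x 90 x 40 mm (x, y, z), on it a centred web 24 mm thick (x), 60 mm long (y) and 55 mm high, total height 95 mm, a dark bore through the web. Origin: centre of its underside, z up. It goes into the vise foot down with its 46 mm width between the jaws
- vblock: bystander: a dark steel V-block 90 x 60 x 60 mm, origin under its centre
- gauge_case: bystander: a shut wooden gauge case 102 x 77 x 44 mm, origin under its centre
- ring_gauge: bystander: a steel ring gauge 64 mm in diameter, 24 mm high, origin under its centre
Things that resemble listed ones, but are neither listed nor needed, are in the scene too. There is more than one size of the bracket; the one meant has the size given above.

How it is judged (in metres and radians):
On the way, in this order (a step that is already met when the one before it is completed fails the run):
1. the bracket stands on the vise bed between the jaws, let go, not yet clamped (z of bracket in the frame of fixture between 0.071 and 0.079 m and x of bracket in the frame of fixture below 0.075 m and x of bracket in the frame of jaw above 0.01 m and y of bracket in the frame of fixture between -0.03 and 0.03 m and angle between bracket's own z axis and vertical below 0.1 rad and contact force between the fingers and bracket below 0.3 N and contact force between jaw and bracket below 15 N), for 0.2 s.
2. the moving jaw clamps the bracket against the fixed jaw (contact force between each of jaw, fixed_jaw and bracket above 20 N), for 0.2 s.
At the end, for the whole second after the job is handed in: The bracket stands upright (within 3.5 degrees) and square (within 3.5 degrees) on the vise bed (underside within 4 mm of it), within 30 mm of the jaws' middle line, at rest, and both jaws press on it with more than 20 N (all of step 2 and z of bracket in the frame of fixture between 0.071 and 0.079 m and y of bracket in the frame of fixture between -0.03 and 0.03 m and angle between the x axis of bracket and the x axis of fixture, either way round below 0.06 rad and angle between bracket's own z axis and vertical below 0.06 rad and linear speed of bracket below 0.01 m/s); the robot touches nothing.
It fails at once if the bracket is overtightened: a jaw presses on it with more than 300 N (contact force between any of jaw, fixed_jaw and bracket above 300 N).
It fails at once if the lamp is knocked (more than 10 N) (contact force between lamp and anything else above 10 N).
It fails at once if a bystander is moved more than 20 mm (distance of any of vblock, gauge_case, ring_gauge from where it was at the start of the episode above 0.02 m).
It also fails if it takes over 72 s, if anything falls off the work surface, if the arm or the gripper's body presses on something with over 40 N, if the wrist force passes 120 N, or if a joint passes its speed limit or range.

## Working session

There is one attempt and no reset: what is moved stays moved. The work goes in short steps, each a Python script; the robot and the scene stay as the last script left them, time stands still between calls to the robot, and variables do not carry over. Pictures are saved under pics/ and viewed, at most 10 in all, crops included, and the job is handed in when it is done.

```bash
ls; mkdir -p pics
python3 - <<'E'
from bench import r, eyes
import cv2
for n in("side","top"):
    cv2.imwrite(f"pics/{n}0.png",eyes.grab_frame(n)[:,:,::-1]); print(n,eyes.camera_info(n))
print(r.sense())
E
```

```text
pics
side {'vfov': 49.05386904705061, 'cx': 308.53994418049854, 'cy': 236.55287916036878, 'R': array([[-0.99797223, -0.06251488,  0.0119719 ],
       [-0.04202326,  0.50584871, -0.86159801],
       [ 0.04780673, -0.86035398, -0.50745004]]), 't': array([ 530.11607556,  135.35079058, 1265.94980226])}
top {'vfov': 43.65206475209513, 'cx': 316.44829744334874, 'cy': 236.11123871456064, 'R': array([[-0.02890374, -0.99957233,  0.00444228],
       [-0.98385588,  0.0276635 , -0.17681161],
       [ 0.17661311, -0.00948108, -0.98423469]]), 't': array([ -40.06095572,  550.75252223, 1578.99578887])}
{'time': 0.1, 'joint_positions': array([-1.45898377e+00,  2.87135923e-01,  1.57802633e+00, -2.81493241e-06,
        1.27860678e+00, -1.49986332e-01]), 'qd': array([-0.00115843, -0.0026035 , -0.00419983, -0.00294244,  0.00034003,
        0.00059554]), 'effort': array([ 5.76015900e-04, -4.07296228e+01, -2.93701333e+01, -1.83313859e-04,
        3.38222126e-03,  1.63901643e-05]), 'position': array([ 174.71495928, -651.76857177,  403.4481663 ]), 'orientation': array([ 9.91444254e-01,  1.30526270e-01,  1.94217651e-05, -1.08801691e-03]), 'force': array([1.03289389, 0.01937495, 0.20131444]), 'torque': array([0.03266142, 0.0330112 , 0.02048274]), 'grasp_force': 0.0, 'width': 0.9981915338087483}
```

View pics/top0.png

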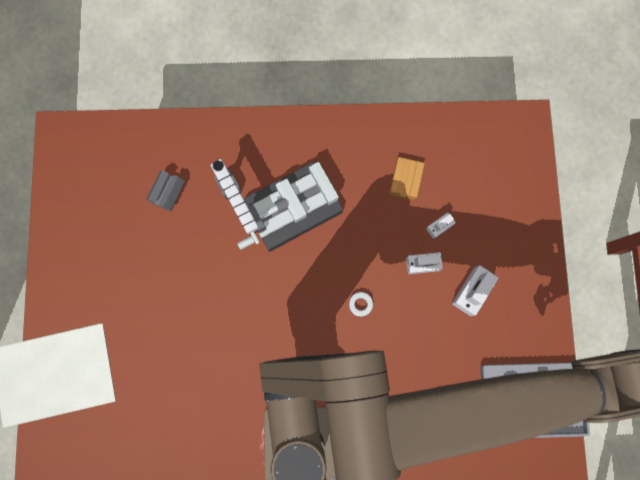

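View pics/side0.png

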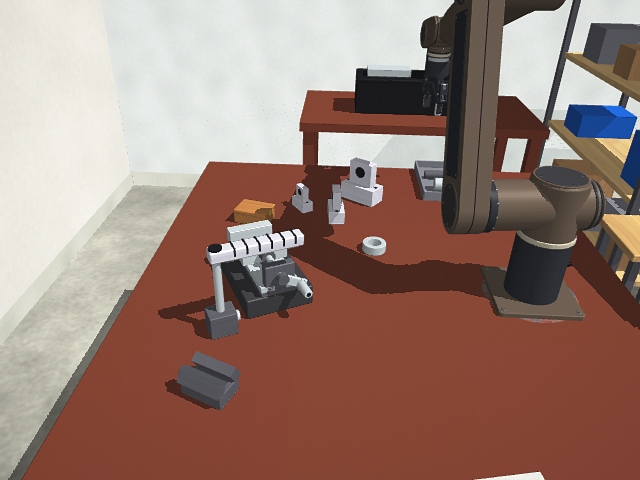

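Top view: vise at about (292,205), lamp from (218,165) to (250,230), crank handle at (247,241). There are three brackets: small (440,225), medium (424,263) and large (475,290). I'll enlarge these.

```bash
cat > h.py <<'E'
import cv2,numpy as np
def crop(src,dst,x0,y0,w,h,s):
    im=cv2.imread(src)[y0:y0+h,x0:x0+w]; o=cv2.resize(im,None,fx=s,fy=s,interpolation=cv2.INTER_CUBIC)
    for x in range(-(-x0//10)*10,x0+w,10):
        cv2.line(o,(int((x-x0+.5)*s),0),(int((x-x0+.5)*s),6),(0,255,255),1); cv2.putText(o,str(x),(int((x-x0+.5)*s)-10,17),0,.35,(0,255,255),1)
    for y in range(-(-y0//10)*10,y0+h,10):
        cv2.line(o,(0,int((y-y0+.5)*s)),(6,int((y-y0+.5)*s)),(0,255,255),1); cv2.putText(o,str(y),(8,int((y-y0+.5)*s)+4),0,.35,(0,255,255),1)
    cv2.imwrite(dst,o); return o
E
python3 - <<'E'
from h import *
a=crop("pics/top0.png","pics/a.png",400,240,60,45,6.6);b=crop("pics/side0.png","pics/b.png",318,175,40,55,9)
o=np.zeros((max(a.shape[0],b.shape[0]),a.shape[1]+b.shape[1],3),np.uint8);o[:a.shape[0],:a.shape[1]]=a;o[:b.shape[0],a.shape[1]:]=b
cv2.imwrite("pics/ab.png",o);print(o.shape)
crop("pics/top0.png","pics/c.png",205,125,145,130,4.5)
crop("pics/side0.png","pics/d.png",195,212,125,130,4.5)
E
```

```text
(495, 756, 3)
```

View pics/ab.png

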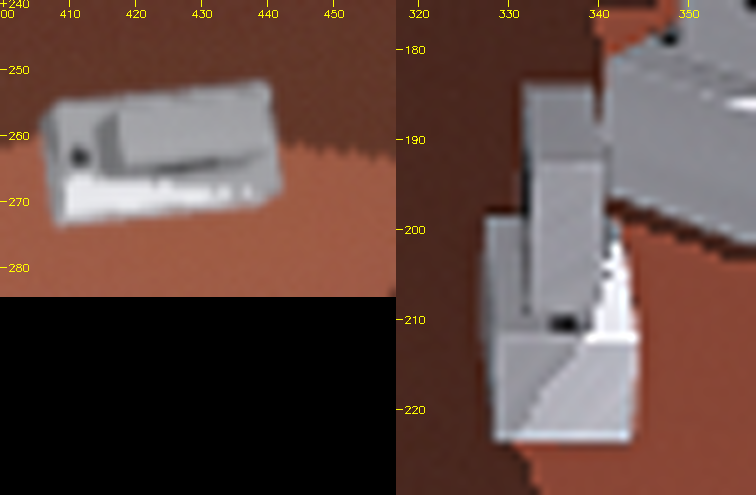

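View pics/c.png

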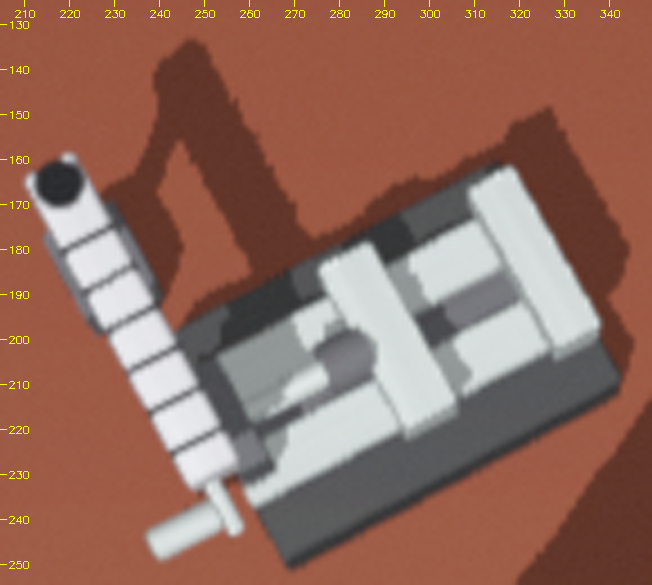

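View pics/d.png

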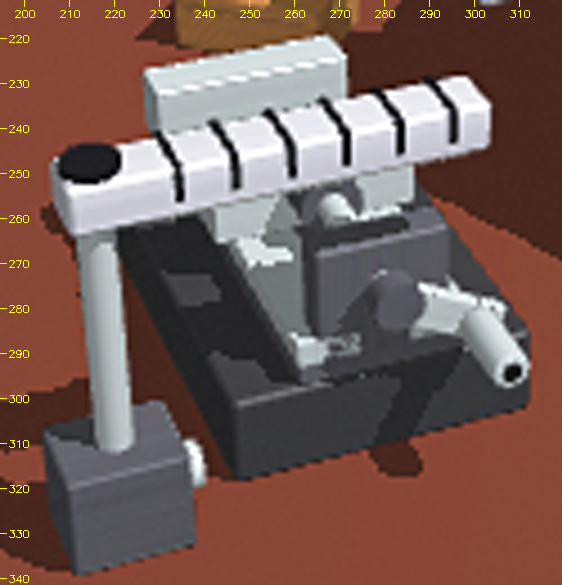

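Crops: the medium bracket (about 15.5 px wide in the side view, so about 46 mm) is upright. Its web runs roughly left-right in the top image. The jaws, granite corners and handle end are readable. Next step is a joint pose fit from both views.

```bash
cat >> h.py <<'E'
from scipy.optimize import least_squares
from scipy.spatial.transform import Rotation as Rot
def proj(c,X):
    Y=np.asarray(X)@np.array(c["R"]).T+c["t"]; f=240/np.tan(np.radians(c["vfov"]/2))
    return Y[:,:2]/Y[:,2:]*f+[c["cx"],c["cy"]]
def place(p,X): return np.asarray(X,float)@Rot.from_euler('z',p[3]).as_matrix().T+p[:3]
E
python3 - <<'E'
from h import *
from bench import eyes
C={n:eyes.camera_info(n) for n in("top","side")}
br=dict(top=[((15*0+12,30,95),0,0)],side=[])
# bracket local: x across (46), y along; world yaw ~ 0 -> local y ~ world y
T=[((-12,30,95),(418,264.5)),((12,30,95),(417,255.5)),((-12,-30,95),(440,260.5)),((12,-30,95),(439.6,252.5)),
   ((-23,45,0),(408.5,273.5)),((23,-45,40),(440.5,252)),((-23,-45,0),(441.5,268.2))]
S=[((23,45,0),(328.3,223.3)),((-23,45,0),(343.5,223.3)),((23,45,40),(328.3,211.5)),((-23,45,40),(344.2,212.5)),
   ((12,30,95),(332.3,192)),((-12,30,95),(340.8,192.3)),((12,-30,95),(331.7,184)),((-12,-30,95),(339.7,184))]
def fit(T,S,p0,mod=lambda p,X:place(p,X)):
    def res(p):
        return np.concatenate([(proj(C[n],mod(p,np.array([a for a,_ in L],float)))-[b for _,b in L]).ravel() for n,L in(("top",T),("side",S))])
    s=least_squares(res,p0,loss='soft_l1'); return s.x,res(s.x).reshape(-1,2).round(1)
for z in [0]:
    p,e=fit(T,S,[500,-260,0,0]);print("bracket",p.round(3));print(e.tolist())
FT=[((85,55,111),(309,166.7)),((115,55,111),(318.3,161.4)),((115,-55,111),(337.8,196.7)),((85,-55,111),(327.4,201.2))]
FS=[((85,55,111),(229.6,233.1)),((85,-55,111),(271.6,224.4)),((115,55,111),(226.7,227.1)),((115,-55,111),(266.7,219.3)),
 ((-115,80,50),(247.8,301.5)),((-115,-80,50),(312.3,286)),((-115,80,0),(247.8,317.7)),((-115,-80,0),(311.8,301))]
p,e=fit(FT,FS,[650,50,0,-1.0]);print("fixture",p.round(3));print(e.tolist());fx=p
J=[((-35,55,111),(275.2,183.4)),((0,55,111),(287.2,177.8)),((0,-55,111),(306.3,213)),((-35,-55,111),(294.9,219.))]
q,e=fit(J,[],[20.],lambda s,X:place(fx,X+[s[0],0,0]));print("jaw x",q,e.tolist())
def hm(s,X): return place(fx,[[a[0],45*-np.sin(s[0]),100+45*np.cos(s[0])] for a in X])
for a0 in (0,1.6,3,4.5):
    q,e=fit([((-179,0,0),(238.5,245.8)),((-135,0,0),(251.8,239.4))],[((-179,0,0),(308.3,294.2)),((-135,0,0),(300,281.5))],[a0],hm);print("crank",q,e.tolist())
E
```

```text
bracket [ 473.63  -349.334   -0.682   12.66 ]
[[0.6, -0.2], [0.2, -0.2], [1.2, 1.0], [0.1, 0.0], [-0.6, -0.2], [-0.2, -1.1], [-1.5, 1.2], [-0.2, 0.5], [0.2, 0.4], [0.2, 0.2], [0.1, -0.8], [0.3, 0.4], [0.1, 0.1], [-0.5, -0.4], [-0.5, -0.4]]
fixture [639.934  10.968  -1.524  -1.092]
[[-0.6, -0.2], [-0.1, -0.1], [0.6, -0.5], [1.2, 0.4], [-0.3, -0.4], [0.2, -0.2], [-0.8, 0.0], [1.0, -0.4], [-1.4, 0.2], [1.1, -1.1], [-0.4, 2.0], [1.2, 1.4]]Traceback (most recent call last):
  File "<stdin>", line 21, in <module>
  File "<stdin>", line 13, in fit
    return func(*args, **kwargs)
    vector_fun = VectorFunction(
        fun_wrapped,
    ...<6 lines>...
        workers=workers
    )
    self._update_fun()
    ~~~~~~~~~~~~~~~~^^
    self.f = self.fun_wrapped(xp_copy(self.x))
             ~~~~~~~~~~~~~~~~^^^^^^^^^^^^^^^^^
    return np.atleast_1d(self.fun(x))
                         ~~~~~~~~^^^
    return self.f(x, *self.args, **self.kwargs)
           ~~~~~~^^^^^^^^^^^^^^^^^^^^^^^^^^^^^^
  File "<stdin>", line 12, in res
  File "<stdin>", line 21, in <lambda>
ValueError: operands could not be broadcast together with shapes (0,) (3,)
```

```bash
cat > k.py <<'E'
from h import *
from bench import r, let_go, close_gripper, solver, eyes
FX=np.array([639.9,11.0,0,-1.092]); F=Rot.from_euler('z',FX[3])
def fw(p): return place(FX,[p])[0]            # fixture -> world
def tool(z,y):                                # tool rotation from approach and closing axes (world)
    z=np.array(z,float);y=np.array(y,float); return Rot.from_matrix(np.c_[np.cross(y,z),y,z])
def tcp(g,R): return np.array(g)-155*R.as_matrix()[:,2]   # grasp point -> TCP
def down(yaw): return tool([0,0,-1],[np.cos(yaw),np.sin(yaw),0])
def lean(deg,s=1): a=np.radians(deg); return tool(F.apply([np.sin(a),0,-np.cos(a)]),F.apply([0,s,0]))
def hpos(a,x=-160,rad=45): return fw([x,-rad*np.sin(a),100+rad*np.cos(a)])
E
python3 - <<'E'
from k import *
C={n:eyes.camera_info(n) for n in("top","side")}
J=[((-35,55,111),(275.2,183.4)),((0,55,111),(287.2,177.8)),((0,-55,111),(306.3,213)),((-35,-55,111),(294.9,219.))]
X=np.array([a for a,_ in J],float);U=np.array([b for _,b in J])
s=least_squares(lambda q:(proj(C["top"],place(FX,X+[q[0],q[1],0]))-U).ravel(),[20.,0]);print("jaw",s.x,s.fun.round(1))
HT=np.array([(238.5,245.8),(251.8,239.4)]);HS=np.array([(308.3,294.2),(300,281.5)])
def res(q):
    P=[hpos(q[0],-179),hpos(q[0],-135)];return np.r_[(proj(C["top"],P)-HT).ravel(),(proj(C["side"],P)-HS).ravel()]
for a0 in(0,1.6,3,4.5):
    s=least_squares(res,[a0]);print("crank",s.x%(2*np.pi),s.cost.round(1),s.fun.round(1))
pt=proj(C["top"],[[640,11,100]])
g=lambda p,R:solver.inverse_kinematics(tcp(p,R),R.as_quat())
f=lambda q:None if q is None else np.round(q,2)
for n,y in(("a",.094),("b",.094+np.pi)): print("grasp",n,f(g([473.6,-349.3,72],down(y))))
for n,y in(("a",-1.092),("b",-1.092+np.pi)): print("place",n,f(g(fw([50,0,150]),down(y))))
for l in(35,40):
  for s_ in(1,-1):
    R=lean(l,s_);print(l,s_,[f(g(hpos(a),R)) for a in np.arange(0,6.28,1.57)])
E
```

```text
jaw [19.74980688  1.08135498] [-0.1  0.3 -0.5 -0.3  0.4 -0.1  0.2  0.2]
crank [2.0553442] 3.2 [ 0.3  0.6  1.6 -0.9  0.5 -0.4  0.7  1.2]
crank [2.05534431] 3.2 [ 0.3  0.6  1.6 -0.9  0.5 -0.4  0.7  1.2]
crank [2.05534442] 3.2 [ 0.3  0.6  1.6 -0.9  0.5 -0.4  0.7  1.2]
crank [2.05534448] 3.2 [ 0.3  0.6  1.6 -0.9  0.5 -0.4  0.7  1.2]
grasp a [-0.81  0.31  1.91 -0.    0.93 -0.9 ]
grasp b [-0.81  0.31  1.91 -0.    0.93  2.24]
place a [-0.2   0.35  1.68 -0.    1.11  0.89]
place b [-0.2   0.35  1.68 -0.    1.11 -2.25]
35 1 [array([ 0.31,  0.23,  1.93, -0.73,  1.01,  0.25]), array([ 0.3 ,  0.21,  2.06, -0.79,  0.92,  0.33]), array([ 0.31,  0.38,  1.95, -0.82,  0.89,  0.39]), array([ 0.33,  0.38,  1.84, -0.76,  0.97,  0.3 ])]
35 -1 [None, array([ 0.3 ,  0.21,  2.06, -0.79,  0.92, -2.81]), array([ 0.31,  0.38,  1.95, -0.82,  0.89, -2.75]), array([ 0.33,  0.38,  1.84, -0.76,  0.97, -2.84])]
40 1 [array([ 0.34,  0.25,  1.94, -0.84,  1.03,  0.34]), array([ 0.33,  0.23,  2.06, -0.89,  0.95,  0.43]), array([ 0.34,  0.4 ,  1.95, -0.92,  0.93,  0.49]), array([ 0.35,  0.4 ,  1.84, -0.86,  1.  ,  0.39])]
40 -1 [array([ 0.34,  0.25,  1.94, -0.84,  1.03, -2.8 ]), array([ 0.33,  0.23,  2.06, -0.89,  0.95, -2.71]), array([ 0.34,  0.4 ,  1.95, -0.92,  0.93, -2.65]), array([ 0.35,  0.4 ,  1.84, -0.86,  1.  , -2.75])]
```

Run:
```python
from k import *
R=down(.094); c=np.array([473.6,-349.3,0])+10*np.array([-np.sin(.094),np.cos(.094),0])
q=R.as_quat()
r.move_pose(tcp(c+[0,0,190],R),q)
r.move_l(tcp(c+[0,0,72],R),vel=120)
close_gripper(); s=r.sense();print(s["width"],s["grasp_force"],s["force"],s["time"])
r.move_l(tcp(c+[0,0,270],R),vel=150)
s=r.sense();print(s["width"],s["grasp_force"],s["force"],s["time"])
R=down(-1.092); p=fw([52.4,10,0]); q=R.as_quat()
r.move_pose(tcp(p+[0,0,270],R),q)
r.move_l(tcp(p+[0,0,75+72+45],R),vel=120)
s=r.sense();print(s["width"],s["grasp_force"],s["position"]-tcp(p+[0,0,192],R),s["force"],s["time"])
for n in("side","top"): cv2.imwrite(f"pics/{n}1.png",eyes.grab_frame(n)[:,:,::-1])
a=crop("pics/top1.png","pics/a.png",250,130,100,110,4);b=crop("pics/side1.png","pics/b.png",210,160,95,110,4)
cv2.imwrite("pics/p1.png",np.hstack([a,b]))
```

```text
0.2766486044202005 60.98763585090637 [-1.26910718  0.09210922  2.45899614] 3.4167
0.27304004184755526 60.24405598640442 [ 0.36572941 -0.08068019 -6.99058194] 4.8833
0.27214741727029645 60.20290017127991 [ 0.37309356 -0.20739402  1.04714386] [ 0.46816823 -0.03384486 -5.934674  ] 7.2583
```

View pics/p1.png

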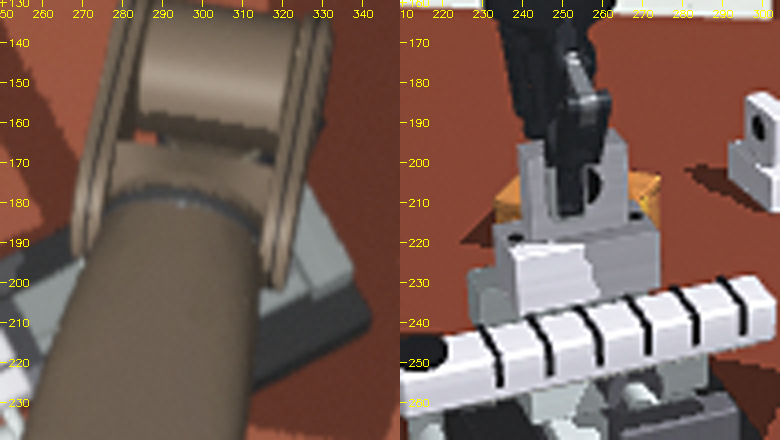

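The bracket is held upright and square: foot at side (234–274, 217–235), web tilt nil. I'll lower it, feeling for the bed.

Run:
```python
from k import *
R=down(-1.092); p=fw([52.4,10,0])
r.move_l(tcp(p+[0,0,152],R),vel=60); r.pause(.2); f0=r.sense()["force"]; print(f0)
for z in np.arange(151,140,-1.):
    r.move_l(tcp(p+[0,0,z],R),vel=20); f=r.sense()["force"]-f0
    print(z,f.round(1))
    if f[2]>4: break
let_go(); r.pause(.3)
r.move_l(tcp(p+[0,0,z+110],R),vel=120)
print(r.sense()["time"],r.sense()["force"])
Rl=lean(37); g=hpos(2.055); b=-Rl.as_matrix()[:,2]
r.move_pose(tcp(g+b*120+[0,0,120],Rl),Rl.as_quat())
print(r.sense()["time"])
for n in("side","top"): cv2.imwrite(f"pics/{n}2.png",eyes.grab_frame(n)[:,:,::-1])
a=crop("pics/top2.png","pics/a.png",225,140,115,115,3.4);b=crop("pics/side2.png","pics/b.png",210,190,115,115,3.4)
cv2.imwrite("pics/p2.png",np.hstack([a,b]))
```

```text
[ 0.01994341  0.12914823 -6.16772708]
151.0 [0.3 0.2 0.3]
150.0 [-0.5 -0.1 -0.2]
149.0 [ 0.4 -0.1  0.1]
148.0 [-0.2  0.5  0.7]
147.0 [-0.2 -0.6  0.8]
146.0 [-1.5  0.7  6.7]
11.8667 [-0.57004633  0.22757981 -0.47437699]
12.9917
```

View pics/p2.png

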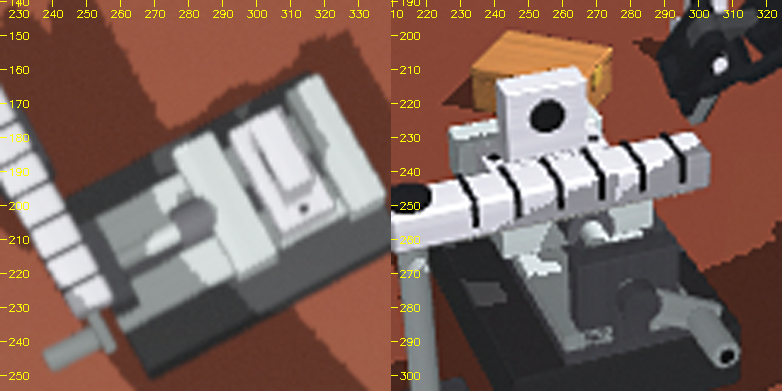

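The bracket stands squarely between the jaws, with its top at top image (285,195), and gaps on both sides. The handle is unchanged at about (252,243). Next I grip the handle.

Run:
```python
from k import *
Rl=lean(37); g=hpos(2.055,-162); b=-Rl.as_matrix()[:,2]
r.move_l(tcp(g+b*110,Rl),vel=150); r.pause(.2); f0=r.sense()["force"]
r.move_l(tcp(g,Rl),vel=80); r.pause(.2); print("in",F.inv().apply(r.sense()["force"]-f0))
close_gripper(); r.pause(.2); s=r.sense()
np.save("f0.npy",f0); print(s["width"],s["grasp_force"],F.inv().apply(f0),F.inv().apply(s["force"]-f0),F.inv().apply(s["position"]-tcp(g,Rl)),s["time"])
for n in("side",): cv2.imwrite(f"pics/{n}3.png",eyes.grab_frame(n)[:,:,::-1])
crop("pics/side3.png","pics/p3.png",210,170,130,135,4.4)
```

```text
in [ 0.42963497 -0.91352617  0.49847095]
0.21443308989248375 58.48121523857117 [-0.36177465  1.18016559 -0.63511853] [-1.14970157 -0.03737968  1.29193064] [-0.10915346  0.20904113  0.16171501] 16.8417
```

View pics/p3.png

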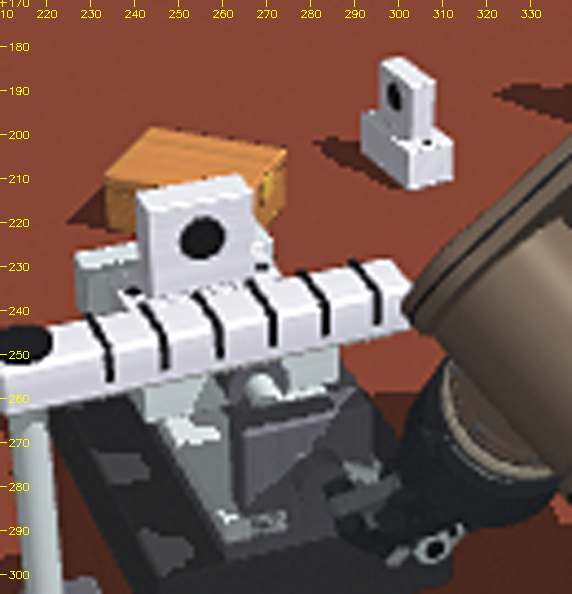

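The fingers hold the handle at about (287,283) with little reaction force, and the lamp is clear. I'll crank while watching the drag.

```bash
cat >> k.py <<'E'
def crank(a0,a1,step,vel,stop,x=-162,f0=None):
    f0=np.load("f0.npy"); Rl=lean(37); n=max(1,round((a1-a0)/step)); L=[]
    for a in np.linspace(a0,a1,n+1)[1:]:
        r.move_l(tcp(hpos(a,x),Rl),vel=vel); r.pause(.05)
        f=F.inv().apply(r.sense()["force"]-f0); t=np.array([0,-np.cos(a),-np.sin(a)]); rad=np.array([0,-np.sin(a),np.cos(a)])
        L.append((round(a,2),round(-f@t,1),round(f@rad,1),round(f[0],1)))
        if -f@t>stop or np.linalg.norm(f)>40: break
    print(L, r.sense()["time"], r.sense()["width"]); return a
E
python3 - <<'E'
from k import *
crank(2.055,2.055+7.4,.2,100,14)
E
```

```text
[(np.float64(2.26), np.float64(-1.1), np.float64(-0.4), np.float64(-0.6)), (np.float64(2.46), np.float64(-1.4), np.float64(-1.1), np.float64(-1.4)), (np.float64(2.66), np.float64(-1.1), np.float64(-1.4), np.float64(-2.6)), (np.float64(2.86), np.float64(2.1), np.float64(-2.6), np.float64(-2.5)), (np.float64(3.06), np.float64(2.3), np.float64(-3.3), np.float64(-3.3)), (np.float64(3.26), np.float64(4.4), np.float64(-5.0), np.float64(-3.1)), (np.float64(3.46), np.float64(3.1), np.float64(-6.1), np.float64(-3.3)), (np.float64(3.66), np.float64(4.9), np.float64(-5.2), np.float64(-1.4)), (np.float64(3.86), np.float64(4.7), np.float64(-2.7), np.float64(-0.4)), (np.float64(4.06), np.float64(7.7), np.float64(1.5), np.float64(1.9)), (np.float64(4.26), np.float64(6.1), np.float64(0.5), np.float64(1.7)), (np.float64(4.46), np.float64(4.0), np.float64(-1.1), np.float64(0.5)), (np.float64(4.66), np.float64(0.2), np.float64(-2.2), np.float64(0.9)), (np.float64(4.86), np.float64(-0.3), np.float64(-2.6), np.float64(0.8)), (np.float64(5.06), np.float64(-0.6), np.float64(-2.4), np.float64(0.2)), (np.flo
[... 922 characters left out ...]
t64(-1.4)), (np.float64(7.86), np.float64(0.2), np.float64(-4.1), np.float64(-2.0)), (np.float64(8.06), np.float64(0.2), np.float64(-3.9), np.float64(-1.4)), (np.float64(8.26), np.float64(-1.5), np.float64(-3.5), np.float64(-0.1)), (np.float64(8.46), np.float64(-0.6), np.float64(-3.4), np.float64(-1.4)), (np.float64(8.66), np.float64(-0.4), np.float64(-4.6), np.float64(-2.4)), (np.float64(8.86), np.float64(-0.6), np.float64(-5.1), np.float64(-3.1)), (np.float64(9.06), np.float64(0.4), np.float64(-5.2), np.float64(-2.8)), (np.float64(9.26), np.float64(1.1), np.float64(-5.8), np.float64(-3.1)), (np.float64(9.46), np.float64(2.4), np.float64(-7.3), np.float64(-3.7))] 27.9917 0.21291116540135321
```

Run:
```python
from k import *
for n in("side","top"): cv2.imwrite(f"pics/{n}4.png",eyes.grab_frame(n)[:,:,::-1])
a=crop("pics/top4.png","pics/a.png",225,140,115,125,3.4);b=crop("pics/side4.png","pics/b.png",210,180,115,125,3.4)
cv2.imwrite("pics/p4.png",np.hstack([a,b]))
```

```text
(no output)
```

View pics/p4.png

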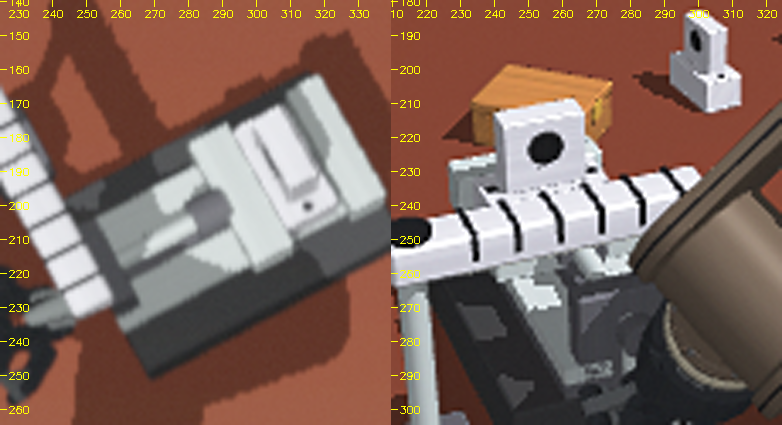

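The jaw has travelled about 14 mm and now reaches the bracket's foot. The handle drive works, and the lamp is clear. I'll take smaller, slower steps to get a clean drag reading.

```bash
sed -i 's/r.pause(.05)/r.pause(PA)/; 1i PA=.05' k.py
python3 - <<'E'
import k; from k import *
k.PA=0
a=crank(9.455,10.9,.12,40,11)
crank(a,a+.4,.05,20,11)
E
```

```text
[(np.float64(9.58), np.float64(4.9), np.float64(-8.6), np.float64(-4.6)), (np.float64(9.7), np.float64(4.7), np.float64(-8.8), np.float64(-3.8)), (np.float64(9.82), np.float64(5.0), np.float64(-7.8), np.float64(-4.2)), (np.float64(9.94), np.float64(5.2), np.float64(-7.2), np.float64(-2.6)), (np.float64(10.06), np.float64(4.9), np.float64(-3.0), np.float64(-0.4)), (np.float64(10.18), np.float64(6.3), np.float64(-0.5), np.float64(1.0)), (np.float64(10.3), np.float64(6.6), np.float64(2.1), np.float64(0.8)), (np.float64(10.42), np.float64(5.5), np.float64(2.0), np.float64(1.3)), (np.float64(10.54), np.float64(3.9), np.float64(0.6), np.float64(1.6)), (np.float64(10.66), np.float64(4.7), np.float64(-0.3), np.float64(2.8)), (np.float64(10.78), np.float64(3.8), np.float64(0.0), np.float64(1.6)), (np.float64(10.9), np.float64(3.6), np.float64(0.4), np.float64(1.7))] 31.4917 0.21554414022547555
[(np.float64(10.95), np.float64(4.1), np.float64(0.7), np.float64(1.2)), (np.float64(11.0), np.float64(5.3), np.float64(1.4), np.float64(3.0)), (np.float64(11.05), np.float64(4.3), np.float64(2.4), np.float64(2.8)), (np.float64(11.1), np.float64(5.3), np.float64(1.3), np.float64(3.5)), (np.float64(11.15), np.float64(4.8), np.float64(1.4), np.float64(3.1)), (np.float64(11.2), np.float64(5.0), np.float64(1.3), np.float64(3.9)), (np.float64(11.25), np.float64(4.5), np.float64(1.8), np.float64(2.7)), (np.float64(11.3), np.float64(5.2), np.float64(1.7), np.float64(1.9))] 33.5583 0.21015595466334053
```

Run:
```python
import k; from k import *
k.PA=0
print(crank(11.305,13.3,.05,20,9.3))
```

```text
[(np.float64(11.35), np.float64(4.8), np.float64(1.2), np.float64(2.7)), (np.float64(11.4), np.float64(4.8), np.float64(2.0), np.float64(3.0)), (np.float64(11.45), np.float64(5.2), np.float64(1.6), np.float64(2.8)), (np.float64(11.5), np.float64(4.7), np.float64(0.9), np.float64(2.9)), (np.float64(11.55), np.float64(4.0), np.float64(0.7), np.float64(2.9)), (np.float64(11.6), np.float64(3.8), np.float64(0.5), np.float64(3.2)), (np.float64(11.65), np.float64(3.3), np.float64(0.7), np.float64(3.3)), (np.float64(11.7), np.float64(3.9), np.float64(-0.1), np.float64(1.7)), (np.float64(11.75), np.float64(4.4), np.float64(0.2), np.float64(3.8)), (np.float64(11.8), np.float64(4.8), np.float64(0.1), np.float64(2.7)), (np.float64(11.85), np.float64(3.8), np.float64(1.0), np.float64(3.0)), (np.float64(11.9), np.float64(4.4), np.float64(-1.0), np.float64(1.9)), (np.float64(11.95), np.float64(4.2), np.float64(0.0), np.float64(2.4)), (np.float64(12.0), np.float64(3.9), np.float64(-0.4), np.float64(3.5)), (np.float64(12.05), np.float64(3.1), np.float64(-0.8), np.float64(2.6)), (np.float64(12.1), np.
[... 330 characters left out ...]
64(2.6)), (np.float64(12.35), np.float64(4.1), np.float64(-1.7), np.float64(2.0)), (np.float64(12.4), np.float64(4.4), np.float64(-3.1), np.float64(1.9)), (np.float64(12.45), np.float64(4.5), np.float64(-1.7), np.float64(2.8)), (np.float64(12.5), np.float64(3.4), np.float64(-1.2), np.float64(3.0)), (np.float64(12.55), np.float64(3.7), np.float64(-2.9), np.float64(3.1)), (np.float64(12.6), np.float64(5.2), np.float64(-3.9), np.float64(3.5)), (np.float64(12.65), np.float64(6.4), np.float64(-6.4), np.float64(3.8)), (np.float64(12.7), np.float64(7.4), np.float64(-6.1), np.float64(3.1)), (np.float64(12.75), np.float64(9.9), np.float64(-8.1), np.float64(4.1))] 41.0667 0.21216855823970598
12.751375
```

Distinctly stiff: 4 → 9.9 N. I'll let go and retreat along the tool axis.

Run:
```python
from k import *
Rl=lean(37); b=-Rl.as_matrix()[:,2]; g=hpos(12.751,-162)
r.pause(.2); let_go(); r.pause(.2)
r.move_l(tcp(g+b*150,Rl),vel=100); r.pause(.3)
s=r.sense(); print(s["time"],s["force"])
for n in("side","top"): cv2.imwrite(f"pics/{n}5.png",eyes.grab_frame(n)[:,:,::-1])
a=crop("pics/top5.png","pics/a.png",225,140,115,125,3.4);b=crop("pics/side5.png","pics/b.png",210,180,115,125,3.4)
cv2.imwrite("pics/p5.png",np.hstack([a,b]))
```

```text
44.075 [0.2518973  0.3570791  0.54081645]
```

View pics/p5.png

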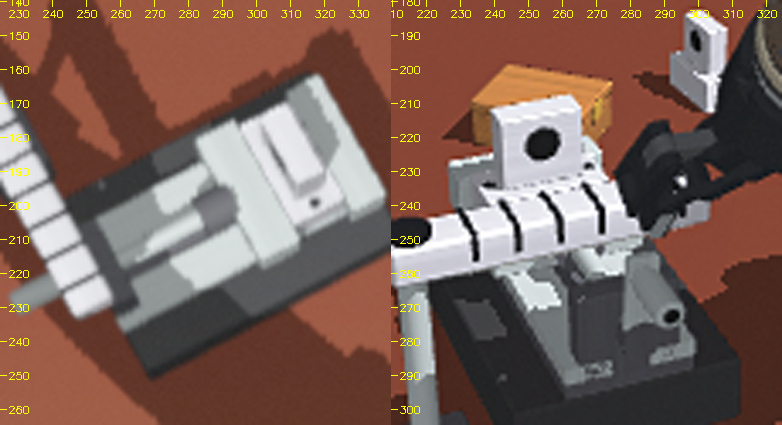

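Run:
```python
from bench import r
print(r.job_done())
```

```text
the job is handed in; nothing more can be done
None
```

The bracket is upright on the vise bed and clamped between the jaws, and the job is handed in at about 44 s. I stopped cranking when the drag at the handle rose from about 4 N to 9.9 N. Jaw travel by crank angle was 20.4 mm against about 19 mm expected, but clamping force wasn't measured directly and no verdict came back.

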